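# Set the slab roller's star wheel to its start mark

## Task

Set the slab roller back to its start mark: turn the five-spoked star wheel on its left side by pushing its spokes one after another with the fingertips, either way round, until the red spoke points straight up in line with the brass pointer, then take the hand away. Push gently without gripping anything, do not shift or lift the slab roller, and leave everything else on the table where it lies.

Things in the scene. Friction and masses are not known exactly. Their poses are not given: they have to be found in the camera images.
- star_wheel (a joint): wheel angle, rad: 0 (or any whole turn, such as 6.283) with the red spoke straight up; grows as the top of the wheel moves along the slab roller's +x, away from the robot. Turns endlessly either way, stiffly (about 0.2 N m: 2 to 3 N at a grip), and stays where it is left
- hub (a point): centre of the star wheel, on its axle in the plane of the spokes, 130 mm above the table; axes as slab_roller, not turning. Five spokes 72 degrees apart turn in this frame's x-z plane, no rim round them: each a steel bar 11 mm thick with a plastic grip 20 mm thick from 62 to 115 mm out, one red, four black
- red_tip (a point): outer end of the red grip, 115 mm from the hub centre; turns with the wheel, its z axis points outward along the red spoke, y along the axle. A spoke leaning more than about 40 degrees toward the upright finger that pushes it sideways can jam against it; nearer upright, or past it, spokes push easily
- slab_roller: tabletop clay slab roller standing loose, 5 kg: wooden base 240 (x) x 170 (y) mm, green cheeks 160 mm high at y = -70 and +70, steel rollers between, feed tables 100 mm high. Origin: centre of underside; z up, +x away from the robot. Star wheel on its +y (left) side, plane at y = +115. Brass pointer above the axle at x = 0, y = +78, tip 184 mm high, marks straight up
- slip_cup: small grey-brown clay cup, 65 mm across, 47 mm high; a bystander, origin at the centre of its underside
- cork_block: mottled brown cork block, 58x55x22 mm; a bystander, origin at the centre of its underside
- wood_mallet: small turned wooden mallet lying down, 150x93x35 mm; a bystander, origin at the centre of its underside
- loop_tool: loop tool with dark handle and wire loop, 47x149x12 mm; a bystander, origin at the centre of its underside
- teapot_lid: dark brown teapot lid with knob, 80 mm across, 34 mm high; a bystander, origin at the centre of its underside
- bamboo_point: pointed bamboo stick lying down, 88x102x6 mm; a bystander, origin at the centre of its underside

How it is judged:
By the outcome, as a careful person would: the job done as asked, in the order asked, and still so for the second after the job is handed in, with the robot touching nothing.
It also fails if it takes over 58 s, if anything falls off the work surface, if the arm or the gripper's body presses on something with over 40 N, if the wrist force passes 120 N, or if a joint passes its speed limit or range.

## Robot

A 6-joint arm with a two-finger parallel gripper is mounted at the origin on a cart in front of the work surface, level with it; the furniture and walls round the work are solid. World frame = base frame: x ahead of the robot, y to its left, z up, the work surface at z = 0. Lengths are in m, angles in rad, forces in N, time in s.
With the tool pointing down it reaches from about 0.375 to 0.925 m from the base axis. Payload 5.7 kg.
Tool frame: the origin (TCP) lies at the very end of the fingers, on their centre line; the grasp point (between the pads) lies 19 mm behind it (ctrl.tcp_to_grasp is the distance from the TCP to the grasp point, in m); z points along the fingers, y is the line along which they close (so a half turn about z gives the same grasp; the last joint's range is limited). The gripper opens to 88 mm and grips with 3 to 60 N. Pads are 20 mm wide; open, the fingers measure 115 mm over their backs; the gripper's body (75 mm by 178 mm) begins 61 mm behind the grasp point.
Start: joints at [-1.36, 0.359, 1.51, -0, 1.272, -0.115], TCP at [0.192, -0.568, 0.223] pointing down, gripper open.
Joint ranges: [-2.97, 2.97], [-1.01, 2.36], [0.21, 2.38], [-0.96, 4.11], [0.2, 2.71], [-2.98, 2.98]. Speed limits (rad/s): [2.39, 2.39, 3.14, 3.14, 3.14, 3.14].

## Interface

Orientations are given as a unit quaternion [w, x, y, z].
In Python, from bench import observe, cams, ctrl gives the robot as it stands.
- The arm moves only by the shell command python3 -m handwheel 'ROWS'. ROWS is JSON, one flat list of numbers, 7 for each row, row after row: the shift along the tool's x, y, z in cm, then the turn, a rotation vector about the tool's x, y, z in rad, then the closure in counts, from 0 (fully open) to 255 (shut). A call has 1 to 8 rows; each row shifts and turns the commanded pose from where the row before left it, along the tool's axes as they then stand; what a row does not reach is not made up. A row lasts 1/10 s, in which the tool goes at most 50 mm and 8.59 degrees, less where a joint would pass 70% of its speed; a pose out of reach is approached as far as the arm can. A call with a gripper value outside its range is refused whole. The fingers move at their own pace and stop on an object; the grip force is fixed at half the most. Time passes only in rows, so rows that do not move let the fingers close. It gives the time, the measured TCP pose, the force, the opening and the grip force at its end, in the units of the state.
- observe(): the state, without advancing time (a new reading comes with each control period).
- cams.read_camera(name): name is "scene" or "top" or "wrist"; returns a dict with "color" (420x560x3 uint8, blue, green, red), "range_z" (420x560 float32, m along the optical axis (not along the pixel's ray), 0 where there is no reading), "intrinsics" (3x3 intrinsics, pixels), "world_from_camera" (4x4, takes a point from camera to world coordinates). Camera axes: x right, y up, looking along -z (the intrinsics and any distortion apply to the point x, -y, -z); pixel columns grow to the right and rows downward; lengths in m; the calibration is good to about 2 mm. The wrist camera is an equidistant fisheye: a pixel r from the principal point sees the ray r / f radians off the axis. A picture is of the moment at which its call begins.
- ctrl.sign_off(): hands the job in; it is judged then, once.
Trained networks look in a picture, given as the dict that the camera call returned (one of the last four; its "shot" number tells which), for a name from the list of things; names that differ only in an ending like _2 or _b are one class to them, and where a whole thing is asked for, a point or a joint stands for the part that bears it (a point fixed in the world has none). Each returns a list of dicts, best first, with "confidence" (0 to 1); they miss things now and then, are a little off and sometimes report something else, mostly with a low value. They report only what shows in the picture. A call takes as long as a camera call.
- cams.outline_of(label, picture): "pixels" (420x560 bool, what is visible of it) and "position" ([column, row] in pixels, amid what is visible of it).
- cams.landmark_of(label, picture): "position" ([column, row] in pixels: a listed point, or the origin of a listed thing).
The state is a dict: "time_s": time; "qpos": joint angles; "dq": joint speeds; "joint_torque": joint torques, N m; "eef_pos": TCP position; "eef_rot": TCP orientation; "ft_force": force on the tool from outside, world axes, zero at the start; "wrist_torque": the same for the moment, N m; "gripper_width": finger opening in m; "grasp_force": force on a finger pad.
Only numpy, scipy, OpenCV 4.12 (cv2) and the standard library are available. Lean on these libraries where they do the work, as an engineer would, in place of code of your own. Each camera call takes 0.05 s, during which the arm holds its last target. There are 200 camera calls.

## Working session

There is one attempt and no reset: what is moved stays moved. The work goes in short steps, Python scripts to look and compute and a shell command to move; the robot and the scene stay as the last step left them, time stands still between calls to the robot, and variables do not carry over. Pictures are saved under pics/ and viewed, at most 10 in all, crops included, and the job is handed in when it is done.

```bash
mkdir -p pics
cat > h.py <<'E'
import numpy as np, cv2
from bench import observe, cams, ctrl
def world(p,c,r,d=None):
    K=p["intrinsics"]; r=int(round(r)); c=int(round(c))
    if d is None:
        w=p["range_z"][max(r-2,0):r+3,max(c-2,0):c+3]; w=w[w>0]; d=np.median(w) if len(w) else np.nan
    v=np.array([(c-K[0,2])/K[0,0]*d,-(r-K[1,2])/K[1,1]*d,-d,1]); return (p["world_from_camera"]@v)[:3]
def cloud(p,m):
    K=p["intrinsics"]; r,c=np.nonzero(m&(p["range_z"]>0)); d=p["range_z"][r,c]
    v=np.stack([(c-K[0,2])/K[0,0]*d,-(r-K[1,2])/K[1,1]*d,-d,np.ones_like(d)]); return (p["world_from_camera"]@v)[:3].T
E
python3 - <<'E'
from h import *
np.set_printoptions(precision=4,suppress=True)
s=observe();print(s["time_s"],s["eef_pos"],s["eef_rot"])
for n in("scene","top"):
    p=cams.read_camera(n);cv2.imwrite(f"pics/{n}0.png",p["color"])
    print(n,p["world_from_camera"][:3,3])
    for l in("hub","red_tip","slab_roller"):
        for q in cams.landmark_of(l,p)[:2]: print(l,q["confidence"],q["position"],world(p,*q["position"]))
    for l in("slip_cup","cork_block","wood_mallet","loop_tool","teapot_lid","bamboo_point","slab_roller","star_wheel"):
        q=cams.outline_of(l,p)
        if q:
            c=cloud(p,q[0]["pixels"]);print(l,q[0]["confidence"],q[0]["position"],np.percentile(c,[2,50,98],axis=0).round(3).tolist() if len(c) else 0)
E
```

```text
0.0 [ 0.1919 -0.5677  0.2218] [-0.0009  0.9868  0.1622 -0.    ]
scene [-0.2585  0.6498  0.84  ]
hub 0.78 [252.1, 231.6] [ 0.5422 -0.1073  0.1376]
red_tip 0.94 [283.9, 263.6] [ 0.4924 -0.1691  0.0302]
red_tip 0.43 [252.1, 232.1] [ 0.5422 -0.1073  0.1376]
slab_roller 0.78 [284.7, 253.4] [ 0.5286 -0.2132  0.0252]
slip_cup 0.63 [220.5, 231.6] [[0.726, -0.207, 0.002], [0.751, -0.18, 0.006], [0.779, -0.152, 0.01]]
cork_block 0.88 [266.5, 328.7] [[0.348, 0.003, 0.001], [0.37, 0.024, 0.02], [0.4, 0.041, 0.025]]
teapot_lid 0.7 [221.3, 230.5] [[0.73, -0.211, -0.001], [0.757, -0.182, 0.006], [0.783, -0.157, 0.009]]
bamboo_point 0.39 [266.8, 330.1] [[0.348, -0.002, 0.002], [0.369, 0.023, 0.02], [0.4, 0.04, 0.025]]
slab_roller 0.57 [270.1, 230.1] [[0.46, -0.307, -0.0], [0.542, -0.161, 0.1], [0.75, -0.107, 0.217]]
star_wheel 0.86 [259.5, 223.3] [[0.453, -0.298, 0.0], [0.544, -0.119, 0.135], [0.741, -0.105, 0.224]]
top [ 0.4142 -0.2337  1.387 ]
hub 0.89 [239.9, 214.9] [ 0.5485 -0.1344  0.1516]
hub 0.6 [184.4, 236.1] [0.5038 0.0405 0.0334]
red_tip 0.71 [238.4, 257.7] [ 0.4354 -0.1139 -0.0001]
slab_r
[... 172 characters left out ...]
95.2, 279.0] [[0.35, -0.004, 0.005], [0.375, 0.014, 0.022], [0.401, 0.034, 0.027]]
wood_mallet 0.75 [377.8, 225.0] [[0.475, -0.578, 0.016], [0.517, -0.53, 0.029], [0.608, -0.498, 0.039]]
loop_tool 0.67 [309.8, 290.7] [[0.319, -0.368, 0.002], [0.335, -0.32, 0.011], [0.357, -0.284, 0.017]]
teapot_lid 0.89 [186.8, 239.5] [[0.469, 0.006, 0.004], [0.504, 0.038, 0.013], [0.539, 0.073, 0.034]]
bamboo_point 0.58 [263.8, 149.2] [[0.729, -0.235, -0.002], [0.767, -0.2, 0.005], [0.803, -0.159, 0.012]]
slab_roller 0.93 [273.0, 217.0] [[0.432, -0.315, 0.022], [0.541, -0.225, 0.101], [0.661, -0.117, 0.212]]
star_wheel 0.73 [258.2, 213.5] [[0.456, -0.294, 0.093], [0.546, -0.18, 0.15], [0.651, -0.112, 0.23]]
```

View pics/scene0.png

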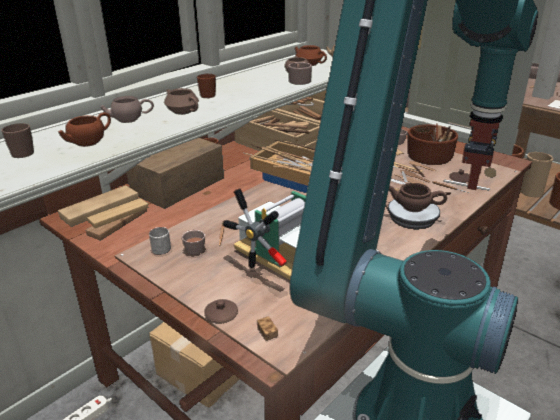

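View pics/top0.png

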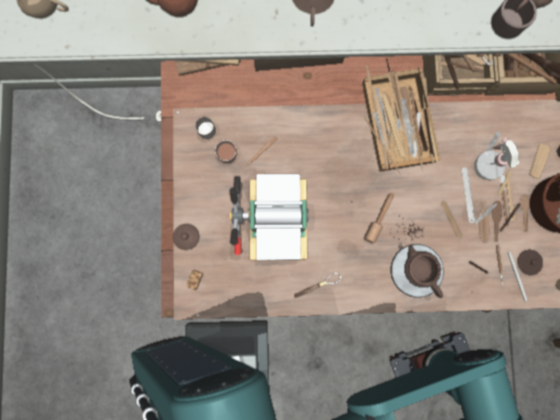

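The scene view shows the wheel at about (252,231) with the red spoke pointing down toward the robot to (284,263). The top view shows the wheel edge-on at column ~238 and the roller nearly square to the world.

```bash
cat >> h.py <<'E'
def onplane(p,c,r,y):
    K=p["intrinsics"];T=p["world_from_camera"];v=T[:3,:3]@np.array([(c-K[0,2])/K[0,0],-(r-K[1,2])/K[1,1],-1]);o=T[:3,3]
    return o+v*((y-o[1])/v[1])
E
python3 - <<'E'
from h import *
np.set_printoptions(precision=4,suppress=True)
p=cams.read_camera("scene");t=cams.read_camera("top")
for n,q in(("s",p),("t",t)):
    b=q["color"].astype(int);m=(b[...,2]>130)&(b[...,1]<60)&(b[...,0]<60)
    z=np.zeros_like(m)
    if n=="s": z[180:290,220:310]=1
    else: z[170:270,225:250]=1
    m&=z; c=cloud(q,m);print(n,m.sum(),np.percentile(c,[5,50,95],axis=0))
    rr,cc=np.nonzero(m);o=np.array([onplane(q,a,e,-.115) for a,e in zip(cc,rr)]) if n=="s" else c
    print(np.percentile(o,[5,50,95],axis=0))
h=onplane(p,252.1,231.6,-.115);r=onplane(p,283.9,263.6,-.115);print(h,r,np.linalg.norm(r-h),np.degrees(np.arctan2(r[0]-h[0],r[2]-h[2])))
q=cams.outline_of("slab_roller",t)[0];c=cloud(t,q["pixels"])
f=c[(c[:,2]>.085)&(c[:,2]<.112)];rect=cv2.minAreaRect((f[:,:2]*1000).astype(np.float32));print("feed",rect)
a=cv2.minAreaRect((c[(c[:,2]<.06)&(c[:,2]>.01)][:,:2]*1000).astype(np.float32));print("base",a)
g=cloud(p,np.ones(p["range_z"].shape,bool));g=g[(g[:,1]>-.135)&(g[:,1]<-.09)&(abs(g[:,0]-.545)<.13)&(g[:,2]>.012)&(g[:,2]<.26)]
print(len(g),np.median(g,0))
im=np.full((600,600,3),255,np.uint8)
for x,_,zz in g: cv2.circle(im,(int(300+(x-.545)*2000),int(300-(zz-.13)*2000)),3,(0,0,0),-1)
# rectified colour view of wheel plane
K=p["intrinsics"];Ti=np.linalg.inv(p["world_from_camera"])
u,v=np.meshgrid(np.arange(400),np.arange(400));X=.545+(u-200)/1400;Z=.13-(v-200)/1400
P=Ti@np.stack([X.ravel(),np.full(X.size,-.115),Z.ravel(),np.ones(X.size)])
mx=(K[0,2]+K[0,0]*P[0]/-P[2]).reshape(X.shape).astype(np.float32);my=(K[1,2]-K[1,1]*P[1]/-P[2]).reshape(X.shape).astype(np.float32)
R=cv2.remap(p["color"],mx,my,cv2.INTER_CUBIC)
for d in(62,115): cv2.circle(R,(200,200),int(d*1.4),(255,0,255),1)
cv2.imwrite("pics/rect.png",np.hstack([R,cv2.resize(im,(400,400))]))
E
```

```text
s 98 [[ 0.4467 -0.1263  0.0834]
 [ 0.4693 -0.1164  0.0968]
 [ 0.4879 -0.109   0.107 ]]
[[ 0.4426 -0.115   0.0834]
 [ 0.4656 -0.115   0.0998]
 [ 0.4854 -0.115   0.1115]]Traceback (most recent call last):
  File "<stdin>", line 9, in <module>
    return _quantile_unchecked(
        a, q, axis, out, overwrite_input, method, keepdims, weights)
    return _ureduce(a,
                    func=_quantile_ureduce_func,
    ...<5 lines>...
                    overwrite_input=overwrite_input,
                    method=method)
    r = func(a, **kwargs)
    result = _quantile(arr,
                       quantiles=q,
    ...<2 lines>...
                       out=out,
                       weights=wgt)
    slices_having_nans = np.isnan(arr[-1, ...])
                                  ~~~^^^^^^^^^
IndexError: index -1 is out of bounds for axis 0 with size 0
```

```bash
cat >> h.py <<'E'
def red(p):
    b=p["color"].astype(int);m=(b[...,2]>1.8*b[...,1]+20)&(b[...,2]>1.8*b[...,0]+20)&(b[...,2]>100)
    return m
def rectify(p,hx,hy,yaw=0,N=400,s=1400):
    K=p["intrinsics"];Ti=np.linalg.inv(p["world_from_camera"])
    u,v=np.meshgrid(np.arange(N),np.arange(N));U=(u-N/2)/s;Z=.13-(v-N/2)/s
    P=Ti@np.stack([(hx+U*np.cos(yaw)).ravel(),(hy+U*np.sin(yaw)).ravel(),Z.ravel(),np.ones(U.size)])
    mx=(K[0,2]+K[0,0]*P[0]/-P[2]).reshape(U.shape).astype(np.float32);my=(K[1,2]-K[1,1]*P[1]/-P[2]).reshape(U.shape).astype(np.float32)
    return cv2.remap(p["color"],mx,my,cv2.INTER_CUBIC)
def angle(R,s=1400):
    m=red({"color":R});r,c=np.nonzero(m);N=R.shape[0]/2
    x=(c-N)/s*1000;z=(N-r)/s*1000;d=np.hypot(x,z);k=(d>55)&(d<122);x,z=x[k],z[k]
    return np.degrees(np.arctan2(x.mean(),z.mean())),x.mean(),z.mean(),len(x)
E
python3 - <<'E'
from h import *
np.set_printoptions(precision=4,suppress=True)
p=cams.read_camera("scene");t=cams.read_camera("top")
h=onplane(p,252.1,231.6,-.115);print("hub",h)
q=cams.outline_of("slab_roller",t)[0];c=cloud(t,q["pixels"])
for lo,hi in((.085,.112),(.01,.05),(.15,.17)):
    f=c[(c[:,2]>lo)&(c[:,2]<hi)];print(lo,len(f),cv2.minAreaRect((f[:,:2]*1000).astype(np.float32)))
g=cloud(t,np.ones(p["range_z"].shape,bool));g=g[(g[:,1]>-.135)&(g[:,1]<-.09)&(abs(g[:,0]-.545)<.13)&(g[:,2]>.08)]
w=g[(abs(g[:,0]-.545)>.05)];print("wheel y line",np.polyfit(w[:,0],w[:,1],1),np.median(w,0))
R=rectify(p,.545,-.115);print(angle(R))
for d in(62,115): cv2.circle(R,(200,200),int(d*1.4),(255,0,255),1)
x0=cv2.resize(t["color"][160:280,170:320],(500,400),interpolation=cv2.INTER_CUBIC)
cv2.imwrite("pics/rect.png",np.hstack([R[:, :300],x0]) if 0 else np.hstack([R[:,40:340],x0]))
E
```

```text
hub [ 0.5498 -0.115   0.1319]
0.085 2658 ((547.6476440429688, -211.62301635742188), (196.38632202148438, 238.2208709716797), 88.39413452148438)
0.01 610 ((547.0181274414062, -237.32688903808594), (166.56333923339844, 237.9352264404297), 87.90807342529297)
0.15 976 ((547.36962890625, -212.92861938476562), (205.27952575683594, 78.27655792236328), 88.61825561523438)
wheel y line [-0.0252 -0.1095] [ 0.4918 -0.124   0.122 ]
(np.float64(-112.82831967078182), np.float64(-79.27608779360801), np.float64(-33.370716211012706), 2968)
```

View pics/rect.png

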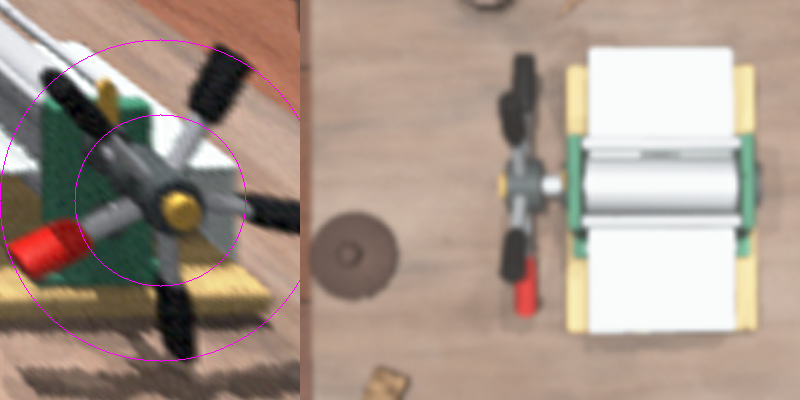

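The rectified view shows the red spoke at about -113 deg and black ones at about -41, 31, 103 and 175. The hub is near (0.551, -0.122) with yaw about -2 deg. The plan is to push the -41 deg black spoke over in +x until red follows to about -38, then push red upright. First I align and approach.

```bash
python3 -m handwheel '[0,0,-2.5,0,0,0.12,255, 0,0,-2.5,0,0,0.12,255, 0,0,-2.5,0,0,0.118,255, 2,-4,0,0,0,0,255, 2,-4,0,0,0,0,255, 2,-4,0,0,0,0,255, 2,-4,0,0,0,0,255, 2,-4,0,0,0,0,255]' ; python3 -m handwheel '[2,-4,0,0,0,0,255, 2,-4,0,0,0,0,255, 2,-4,0,0,0,0,255, 2,-4,0,0,0,0,255, 2,-4,0,0,0,0,255, 2,-3,0,0,0,0,255, 0,-1,0,0,0,0,255, 0,0,0,0,0,0,255]'
python3 - <<'E'
from h import *
s=observe();w,x,y,z=s["eef_rot"]
print(s["time_s"],s["eef_pos"],s["ft_force"],s["gripper_width"],"yaw",2*np.degrees(np.arctan2(y,x)))
d=np.array(s["eef_pos"])[:2]-[.551,-.122];a=-.035
print("in roller",d@[np.cos(a),np.sin(a)],d@[-np.sin(a),np.cos(a)])
p=cams.read_camera("scene");R=rectify(p,.551,-.122,-.035);print(angle(R))
for d in(62,115): cv2.circle(R,(200,200),int(d*1.4),(255,0,255),1)
cv2.imwrite("pics/r1.png",np.hstack([R,cv2.resize(p["color"][130:330,150:350],(400,400))]))
E
```

```text
time_s: 2.25
eef_pos: [0.2989, -0.3701, 0.2978]
eef_rot: [0.0, 1.0, -0.016, 0.0]
ft_force: [0.3, 0.5, -0.8]
gripper_width: 0.0272
grasp_force: 0.0
time_s: 3.05
eef_pos: [0.4259, -0.1346, 0.2976]
eef_rot: [-0.0, 1.0, -0.015, -0.0]
ft_force: [-0.6, -0.2, -0.2]
gripper_width: 0.0002
grasp_force: 0.0
3.05 [ 0.42588523 -0.13457407  0.29763036] [-0.57185242 -0.19426119 -0.19845466] 0.00023318335144183698 yaw -1.6772433418594543
in roller -0.12459814199144628 -0.016944489129309574
(np.float64(-115.80008865632314), np.float64(-78.72386910968767), np.float64(-38.0567555489349), 2877)
```

View pics/r1.png

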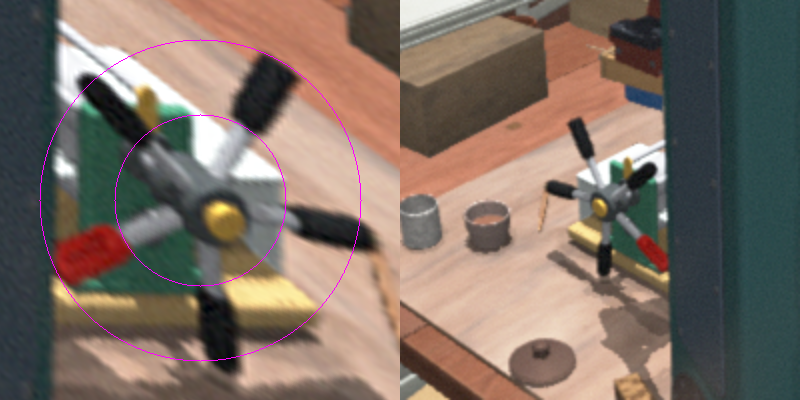

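The view confirms the red spoke at about -114.5 deg (tip (55,265)) and the upper-left black one at about -42, too much lean to push first. So I'll push the +30 black spoke first, inserting the finger between the two upper spokes.

```bash
python3 -m handwheel '[3.2,-0.5,0,0,0,0,255, 3.2,-0.4,0,0,0,0,255, 3.2,-0.4,0,0,0,0,255, 3.1,-0.4,0,0,0,0,255, 0,0,2.5,0,0,0,255, 0,0,2.5,0,0,0,255, 0,0,1.5,0,0,0,255, 0,0,0,0,0,0,255]'
cat >> h.py <<'E'
def look(name,view=True,hx=.554,hy=-.122):
    s=observe();a=-.035;d=np.array(s["eef_pos"])[:2]-[hx,hy]
    print("t",s["time_s"],"roller xy",d@[np.cos(a),np.sin(a)],d@[-np.sin(a),np.cos(a)],"z",s["eef_pos"][2],"F",np.round(s["ft_force"],1))
    p=cams.read_camera("scene");R=rectify(p,hx,hy,a);print("angle",angle(R))
    for d in(62,115): cv2.circle(R,(200,200),int(d*1.4),(255,0,255),1)
    cv2.imwrite(f"pics/{name}.png",np.hstack([R,cv2.resize(p["color"][130:330,150:350],(400,400))]))
E
python3 -c "from h import *;look('r2')"
```

```text
time_s: 3.9
eef_pos: [0.5513, -0.1242, 0.2302]
eef_rot: [-0.001, 1.0, -0.017, -0.003]
ft_force: [0.4, -0.5, 0.1]
gripper_width: 0.0004
grasp_force: 0.0
t 3.9 roller xy -0.0026394947859842643 -0.0023198864214239536 z 0.23020281384153254 F [ 0.4 -0.5  0.1]
angle (np.float64(-117.34601936434792), np.float64(-67.91755821271241), np.float64(-35.123977344241666), 1135)
```

View pics/r2.png

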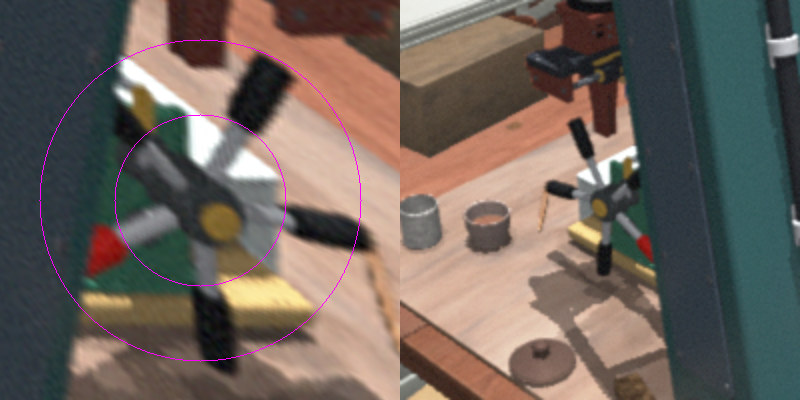

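The finger sits between the upper spokes at rect column 198, in the wheel plane and clear of the black grip (265,95). Next I descend and push.

```bash
python3 -m handwheel '[0,0,2.1,0,0,0,255, 0,0,2.1,0,0,0,255, 0.8,0,0,0,0,0,255, 0.6,0,0,0,0,0,255, 0.6,0,0,0,0,0,255, 0.6,0,0,0,0,0,255, 0.6,0,0,0,0,0,255, 0,0,0,0,0,0,255]'; python3 -m handwheel '[0.6,0,0,0,0,0,255, 0.6,0,0,0,0,0,255, 0.6,0,0,0,0,0,255, 0,0,0,0,0,0,255]'
python3 -c "from h import *;look('r3')"
```

```text
time_s: 4.75
eef_pos: [0.5874, -0.124, 0.1914]
eef_rot: [0.0, 1.0, -0.016, 0.001]
ft_force: [0.6, 0.9, 1.3]
gripper_width: 0.0003
grasp_force: 0.8
time_s: 5.15
eef_pos: [0.6051, -0.1246, 0.1909]
eef_rot: [0.0, 1.0, -0.016, 0.001]
ft_force: [-0.6, 0.4, 0.2]
gripper_width: 0.0006
grasp_force: 0.6
t 5.15 roller xy 0.0512025903069883 -0.0007655675274478783 z 0.19086203813015973 F [-0.6  0.4  0.2]
angle (np.float64(nan), np.float64(nan), np.float64(nan), 0)h.py:26: RuntimeWarning: Mean of empty slice.
  return np.degrees(np.arctan2(x.mean(),z.mean())),x.mean(),z.mean(),len(x)
  ret = ret.dtype.type(ret / rcount)
```

View pics/r3.png

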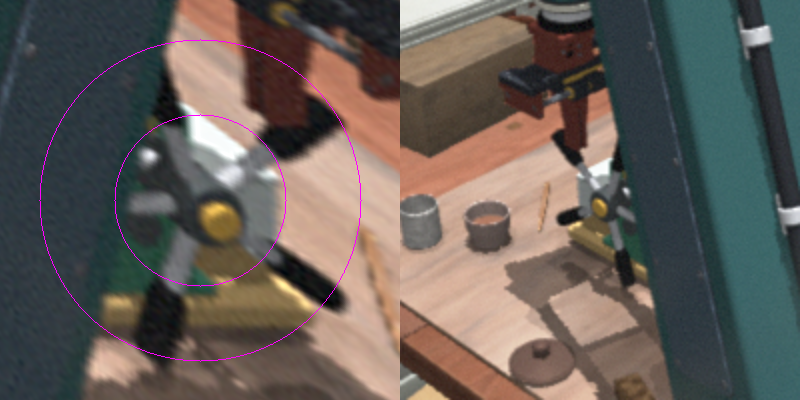

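The push worked: spoke A went from 30 to about 53 deg (grip at (310,130)), and the next spoke is at about -20. I lift over it, go down on its near side, and repeat.

```bash
python3 -m handwheel '[-1,0,0,0,0,0,255, 0,0,-3.5,0,0,0,255, 0,0,-4,0,0,0,255, -3.5,0,0,0,0,0,255, -3.8,0,0,0,0,0,255, -3.8,0,0,0,0,0,255, 0,0,2.5,0,0,0,255, 0,0,0,0,0,0,255]'; python3 -m handwheel '[0,0,2.5,0,0,0,255, 0,0,2.5,0,0,0,255, 1,0,0,0,0,0,255, 0.8,0,0,0,0,0,255, 0.8,0,0,0,0,0,255, 0.8,0,0,0,0,0,255, 0.8,0,0,0,0,0,255, 0,0,0,0,0,0,255]'
python3 -c "from h import *;look('r4')" 2>/dev/null
```

```text
time_s: 6.0
eef_pos: [0.4797, -0.1199, 0.2391]
eef_rot: [-0.001, 1.0, -0.016, -0.001]
ft_force: [0.7, 0.7, -0.5]
gripper_width: 0.0007
grasp_force: 0.0
time_s: 6.8
eef_pos: [0.5267, -0.1222, 0.1912]
eef_rot: [0.0, 1.0, -0.016, 0.001]
ft_force: [0.0, 0.6, 0.3]
gripper_width: 0.0003
grasp_force: 0.0
t 6.8 roller xy -0.02731977073355633 -0.0011746231105823125 z 0.19124967523153175 F [0.  0.6 0.3]
angle (np.float64(-74.26625824710298), np.float64(-64.01761252446184), np.float64(18.035225048923678), 365)
```

View pics/r4.png

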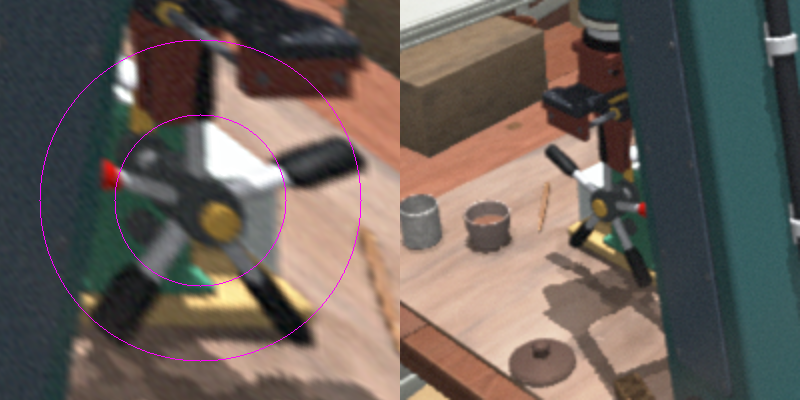

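Spoke B is nearly upright against the finger and red is swinging up at (105,173). I continue the push.

```bash
python3 -m handwheel '[0.8,0,0,0,0,0,255, 0.8,0,0,0,0,0,255, 0.8,0,0,0,0,0,255, 0.8,0,0,0,0,0,255, 0.8,0,0,0,0,0,255, 0.8,0,0,0,0,0,255, 0.8,0,0,0,0,0,255, 0.8,0,0,0,0,0,255]'; python3 -m handwheel '[0.8,0,0,0,0,0,255, 0.2,0,0,0,0,0,255, 0,0,0,0,0,0,255, -1,0,0,0,0,0,255, 0,0,-3.5,0,0,0,255, 0,0,-4,0,0,0,255, -3.5,0,0,0,0,0,255, -3.6,0,0,0,0,0,255]'; python3 -m handwheel '[-3.6,0,0,0,0,0,255,0,0,0,0,0,0,255]'
python3 -c "from h import *;look('r5')" 2>/dev/null
```

```text
time_s: 7.65
eef_pos: [0.5896, -0.124, 0.1908]
eef_rot: [0.0, 1.0, -0.016, 0.0]
ft_force: [-2.9, 0.4, 0.8]
gripper_width: 0.0004
grasp_force: 1.3
time_s: 8.45
eef_pos: [0.5182, -0.1223, 0.2675]
eef_rot: [0.001, 1.0, -0.016, 0.002]
ft_force: [-0.6, -0.8, 0.2]
gripper_width: 0.0004
grasp_force: 0.0
time_s: 8.65
eef_pos: [0.4767, -0.1196, 0.2657]
eef_rot: [-0.0, 1.0, -0.017, -0.001]
ft_force: [0.7, 0.5, 0.8]
gripper_width: 0.0007
grasp_force: 0.0
t 8.65 roller xy -0.07738606570152452 -0.00031939211449332746 z 0.265681226040456 F [0.7 0.5 0.8]
angle (np.float64(-22.751077686557863), np.float64(-34.62485125571491), np.float64(82.56654349596042), 2281)
```

View pics/r5.png

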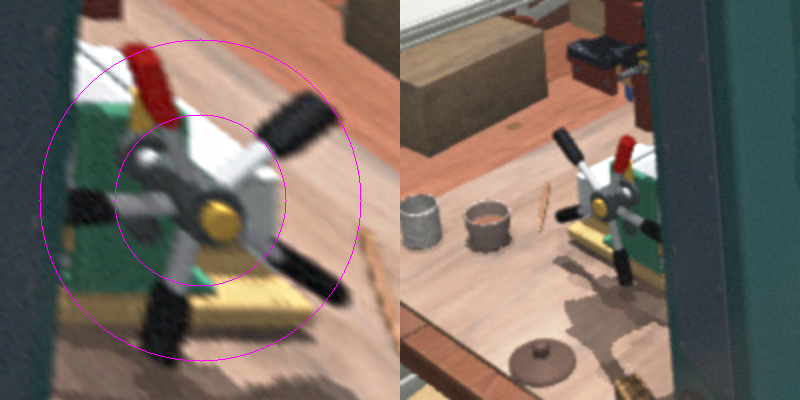

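Red is at about -20 deg (grip (150,85)). I go down on its near side and push to just short of upright, then back off and measure.

```bash
python3 -m handwheel '[0,0,4,0,0,0,255, 0,0,3.5,0,0,0,255, 1,0,0,0,0,0,255, 0.8,0,0,0,0,0,255, 0.8,0,0,0,0,0,255, 0.8,0,0,0,0,0,255, 0.8,0,0,0,0,0,255, 0.8,0,0,0,0,0,255]'; python3 -m handwheel '[0.2,0,0,0,0,0,255, 0,0,0,0,0,0,255]'; python3 -c "from h import *;look('r6a')" 2>/dev/null
python3 -m handwheel '[-3,0,0,0,0,0,255, -4,0,0,0,0,0,255, -4,0,-2,0,0,0,255, 0,0,-4,0,0,0,255, 0,0,-4,0,0,0,255,0,0,0,0,0,0,255]'
cat >> h.py <<'E'
def chk(name):
    look(name+"s")
    t=cams.read_camera("top");m=red(t);z=np.zeros_like(m);z[170:270,222:262]=1;m&=z
    c=cloud(t,m);print("top red",len(c),c.mean(0) if len(c) else 0, np.percentile(c,[5,95],axis=0) if len(c) else 0)
    q=cams.outline_of("slab_roller",t);c=cloud(t,q[0]["pixels"])
    for lo,hi in((.085,.112),(.01,.05),(.15,.17)):
        f=c[(c[:,2]>lo)&(c[:,2]<hi)];print(lo,len(f),cv2.minAreaRect((f[:,:2]*1000).astype(np.float32)))
    p=cams.read_camera("scene")
    for n,P in(("scene",p),("top",t)):
      for l in("hub","red_tip"):
        for k in cams.landmark_of(l,P)[:2]: print(n,l,k["confidence"],k["position"])
    R=cv2.resize(p["color"][175:275,210:310],(400,400),interpolation=cv2.INTER_CUBIC);T=cv2.resize(t["color"][165:265,200:300],(400,400),interpolation=cv2.INTER_CUBIC)
    cv2.imwrite(f"pics/{name}.png",np.hstack([R,T]))
E
python3 -c "from h import *;chk('r6')" 2>/dev/null
```

```text
time_s: 9.5
eef_pos: [0.5327, -0.1223, 0.1915]
eef_rot: [0.0, 1.0, -0.016, 0.0]
ft_force: [-3.9, 0.3, 3.5]
gripper_width: 0.0005
grasp_force: 2.1
time_s: 9.7
eef_pos: [0.5343, -0.1223, 0.1908]
eef_rot: [0.0, 1.0, -0.016, 0.001]
ft_force: [1.0, 0.5, -0.5]
gripper_width: 0.0006
grasp_force: 0.1
t 9.7 roller xy -0.019631027526447763 -0.0010068000469162543 z 0.19079890070565478 F [ 1.   0.5 -0.5]
angle (np.float64(7.574160413688284), np.float64(11.025317905831137), np.float64(82.91614159697559), 1247)
time_s: 10.35
eef_pos: [0.4267, -0.1202, 0.2958]
eef_rot: [0.002, 1.0, -0.016, 0.005]
ft_force: [0.6, -0.6, -0.0]
gripper_width: 0.0003
grasp_force: 0.0
t 10.35 roller xy -0.12725085277568537 -0.002646783620676477 z 0.29579852979104104 F [ 0.6 -0.6 -0. ]
angle (np.float64(3.4903309491578978), np.float64(5.425249169435216), np.float64(88.94837720419115), 2795)
top red 41 [ 0.55808064 -0.12256765  0.24367763] [[ 0.55112512 -0.12949716  0.23807474]
 [ 0.5664477  -0.11477999  0.2477195 ]]
0.085 2483 ((547.649658203125, -216.4785614013672), (186.29995727539062, 239.39707946777344), 89.05345916748047)
0.01 572 ((547.4456176757812, -220.0825653076172), (202.39663696289062, 236.74732971191406), 88.37731170654297)
0.15 1118 ((560.3388671875, -212.17156982421875), (202.60931396484375, 189.06239318847656), 87.29315185546875)
scene hub 0.89 [252.4, 232.4]
scene red_tip 0.83 [248.4, 190.1]
top hub 0.98 [238.2, 213.2]
top red_tip 0.93 [231.6, 206.3]
```

View pics/r6.png

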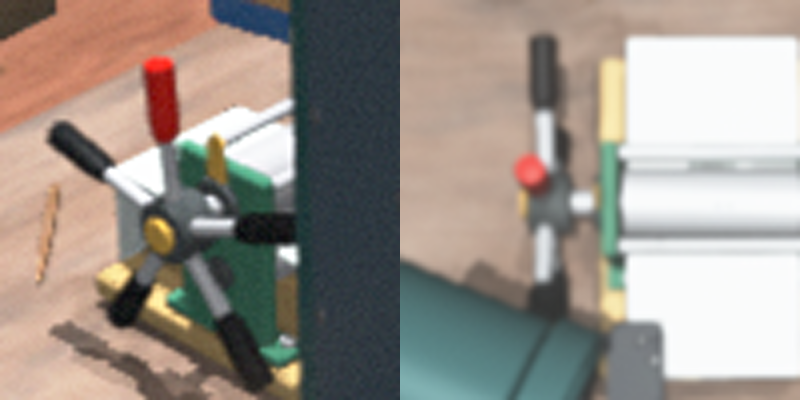

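Red (crop (160,65) in the scene view, (530,170) from above) is slightly past upright. I'll pin down the error numerically, using the pointer in the same camera as reference.

```bash
cat >> h.py <<'E'
def rel(p,c,r,yr,C=(.547,-.237),a=-.033):
    K=p["intrinsics"];T=p["world_from_camera"];v=T[:3,:3]@np.array([(c-K[0,2])/K[0,0],-(r-K[1,2])/K[1,1],-1]);o=T[:3,3]-[*C,0]
    ex=np.array([np.cos(a),np.sin(a),0]);ey=np.array([-np.sin(a),np.cos(a),0]);k=(yr-o@ey)/(v@ey);q=o+v*k;return np.array([q@ex,q[2]])*1000
E
python3 - <<'E'
from h import *
np.set_printoptions(precision=1,suppress=True)
p=cams.read_camera("scene");b=p["color"].astype(int);hsv=cv2.cvtColor(p["color"],cv2.COLOR_BGR2HSV)
g=(hsv[...,0]>14)&(hsv[...,0]<32)&(hsv[...,1]>120)&(hsv[...,2]>90)
def part(m,r0,r1,c0,c1):
    z=np.zeros_like(m);z[r0:r1,c0:c1]=1;return np.argwhere(m&z)
P=part(g,205,223,258,269);H=part(g,225,242,242,256);D=part(red(p),180,215,240,262)
for n,X,y in(("pointer",P,.078),("cap",H,.13),("red",D,.115)):
    print(n,len(X),X.min(0),X.max(0))
    for r in sorted(set(X[:,0])):
        c=X[X[:,0]==r][:,1].mean()
        print("  ",r,round(c,1),rel(p,c,r,y),end="")
    print()
c=cloud(p,red(p)&(np.add.outer(abs(np.arange(420)-197)*0,abs(np.arange(560)-250))<12)&(np.arange(420)[:,None]<215)&(np.arange(420)[:,None]>180));d=c-[.547,-.237,0];a=-.033
print("red cloud y_r",np.median(d@[-np.sin(a),np.cos(a),0])*1000)
pc=cloud(p,np.isin(np.arange(420*560).reshape(420,560),[r*560+k for r,k in P]));d=pc-[.547,-.237,0];print("ptr cloud x,y",np.median(d@[np.cos(a),np.sin(a),0])*1000,np.median(d@[-np.sin(a),np.cos(a),0])*1000)
t=cams.read_camera("top");hs=cv2.cvtColor(t["color"],cv2.COLOR_BGR2HSV);g=(hs[...,0]>14)&(hs[...,0]<32)&(hs[...,1]>110)&(hs[...,2]>80)
for X,y in((part(g,205,225,225,236),"cap"),(part(g,205,222,243,251),"ptr"),(part(red(t),195,220,225,240),"red")):
    if len(X): m=X.mean(0);print("top",y,len(X),m,[world(t,m[1],m[0],1.387-z) for z in(.13,.184,.245)])
E
```

```text
pointer 38 [209 262] [220 266]
   209 263.5 [  1.3 177.7]   210 264.0 [ -0.4 175.4]   211 263.5 [  1.6 171.7]   212 263.5 [  1.7 168.8]   213 263.5 [  1.8 165.8]   214 263.5 [  1.9 162.8]   215 263.5 [  2.1 159.8]   216 263.5 [  2.2 156.8]   217 263.5 [  2.3 153.8]   218 263.5 [  2.4 150.8]   219 264.5 [ -1.2 149.3]   220 265.0 [ -2.9 147. ]
cap 52 [229 246] [237 253]
   229 248.0 [  4.7 140.7]   230 249.0 [  1.1 139.3]   231 248.5 [  3.2 135.5]   232 249.0 [  1.5 133.2]   233 249.0 [  1.7 130.2]   234 250.0 [ -1.9 128.8]   235 250.0 [ -1.7 125.8]   236 250.0 [ -1.5 122.7]   237 250.0 [ -1.3 119.6]
red 139 [189 246] [210 254]
   189 249.0 [ 10.7 245.6]   190 249.0 [ 10.9 242.8]   191 249.0 [ 11. 240.]   192 249.0 [ 11.2 237.2]   193 249.0 [ 11.4 234.4]   194 249.5 [  9.7 232.2]   195 250.0 [  8.1 230.1]   196 250.0 [  8.3 227.2]   197 250.0 [  8.4 224.4]   198 250.0 [  8.6 221.5]   199 250.0 [  8.8 218.7]   200 250.0 [  9.  215.8]   201 250.0 [  9.1 212.9]   202 250.0 [  9.3 210. ]   203 250.5 [  7.7 207.9]   204 251.0 [  6.  205.7]   205 250.5 [  8.  202.1]   206 250.5 [  8.2 199.2]   207 250.5 [  8.4 196.3]   208 251.0 [  6.7 194.1]   209 250.5 [  8.7 190.4]   210 250.5 [  8.9 187.5]
red cloud y_r 121.25513677244692
ptr cloud x,y -1.1443143025633102 80.28268936286295
top cap 1 [213. 231.] [array([ 0.6, -0.1,  0.1]), array([ 0.6, -0.1,  0.2]), array([ 0.5, -0.1,  0.3])]
top red 41 [207.4 232.1] [array([ 0.6, -0.1,  0.1]), array([ 0.6, -0.1,  0.2]), array([ 0.6, -0.1,  0.3])]
```

Red is about 4 deg past upright. I approach from the far side and push it back to where the finger face makes it upright.

```bash
python3 -m handwheel '[4,0,0,0,0,0,255, 4,0,0,0,0,0,255, 4,0,0,0,0,0,255, 4,0,0,0,0,0,255, 2.7,-0.2,0,0,0,0,255, 0,0,3.5,0,0,0,255, 0,0,3.5,0,0,0,255, 0,0,3.5,0,0,0,255]'; python3 -m handwheel '[0,0,0,0,0,0,255, -1,0,0,0,0,0,255, -1,0,0,0,0,0,255, -0.8,0,0,0,0,0,255, -0.5,0,0,0,0,0,255, -0.4,0,0,0,0,0,255,0,0,0,0,0,0,255]'; python3 -c "from h import *;look('r7a')" 2>/dev/null
```

```text
time_s: 11.65
eef_pos: [0.6109, -0.1225, 0.1839]
eef_rot: [-0.0, 1.0, -0.016, -0.0]
ft_force: [0.3, -0.1, 0.0]
gripper_width: 0.0007
grasp_force: 0.0
time_s: 12.35
eef_pos: [0.5738, -0.1217, 0.1867]
eef_rot: [0.0, 1.0, -0.016, 0.001]
ft_force: [0.6, 0.1, 0.8]
gripper_width: 0.0003
grasp_force: 0.4
t 12.35 roller xy 0.019727893572595582 0.0009877339155237354 z 0.18673060475581257 F [0.6 0.1 0.8]
angle (np.float64(0.2396424490654769), np.float64(0.36565591049132484), np.float64(87.42365277552565), 2643)
```

Now I back away and measure again without the finger.

```bash
cat > m.py <<'E'
from h import *
np.set_printoptions(precision=2,suppress=True)
p=cams.read_camera("scene");hsv=cv2.cvtColor(p["color"],cv2.COLOR_BGR2HSV)
D=[]
for r in range(190,211):
    c=np.nonzero(red(p)[r,238:264])[0]
    if len(c): D.append(rel(p,c.mean()+238,r,.115))
D=np.array(D);g=(hsv[...,0]>14)&(hsv[...,0]<32)&(hsv[...,1]>120)&(hsv[...,2]>90)
P=np.array([rel(p,np.nonzero(g[r,258:269])[0].mean()+258,r,.078) for r in range(209,219)])
print("red x,z",D.mean(0),"ptr x",P.mean(0),"deg",np.degrees(np.arctan2(D[:,0].mean()-P[:,0].mean(),D[:,1].mean()-130)),"slope",np.degrees(np.polyfit(D[:,1],D[:,0],1)[0]))
t=cams.read_camera("top");m=red(t);m[:195]=0;m[225:]=0;m[:,:222]=0;m[:,245:]=0
X=np.argwhere(m).mean(0);w=world(t,X[1],X[0],1.387-.24);print("top red x",w,"n",m.sum(),"cloud",cloud(t,m).mean(0))
q=cams.outline_of("slab_roller",t);c=cloud(t,q[0]["pixels"])
for lo,hi in((.085,.112),(.01,.05)):
    f=c[(c[:,2]>lo)&(c[:,2]<hi)];print(lo,len(f),cv2.minAreaRect((f[:,:2]*1000).astype(np.float32)))
cv2.imwrite("pics/m.png",np.hstack([cv2.resize(p["color"][175:275,210:310],(400,400),interpolation=cv2.INTER_CUBIC),cv2.resize(t["color"][165:265,200:300],(400,400),interpolation=cv2.INTER_CUBIC)]))
E
python3 -m handwheel '[3,0,0,0,0,0,255, 1,0,-3.5,0,0,0,255, 0,0,-4,0,0,0,255, 0,0,-4,0,0,0,255, -4,2,0,0,0,0,255, -4,4,0,0,0,0,255,-4,4,0,0,0,0,255, -4,4,0,0,0,0,255]'; python3 -m handwheel '[0,4,0,0,0,0,255, 0,4,0,0,0,0,255,0,4,0,0,0,0,255,0,0,0,0,0,0,255]';python3 m.py
```

```text
time_s: 13.2
eef_pos: [0.4618, -0.2445, 0.3004]
eef_rot: [-0.0, 1.0, -0.016, -0.0]
ft_force: [0.2, -1.1, -0.2]
gripper_width: 0.0002
grasp_force: 0.0
time_s: 13.6
eef_pos: [0.4591, -0.3685, 0.2999]
eef_rot: [0.001, 1.0, -0.018, -0.0]
ft_force: [-0.0, 0.6, -0.0]
gripper_width: 0.0007
grasp_force: 0.0
red x,z [  3.11 217.91] ptr x [  1.5  164.41] deg 1.0488859745262886 slope 0.26420621590637283
top red x [ 0.55 -0.12  0.25] n 37 cloud [ 0.55 -0.12  0.24]
0.085 2452 ((547.9600830078125, -211.4289093017578), (175.97401428222656, 239.25904846191406), 88.77474212646484)
0.01 502 ((547.6611328125, -220.23660278320312), (201.755859375, 237.1080322265625), 88.38790893554688)
```

View pics/m.png

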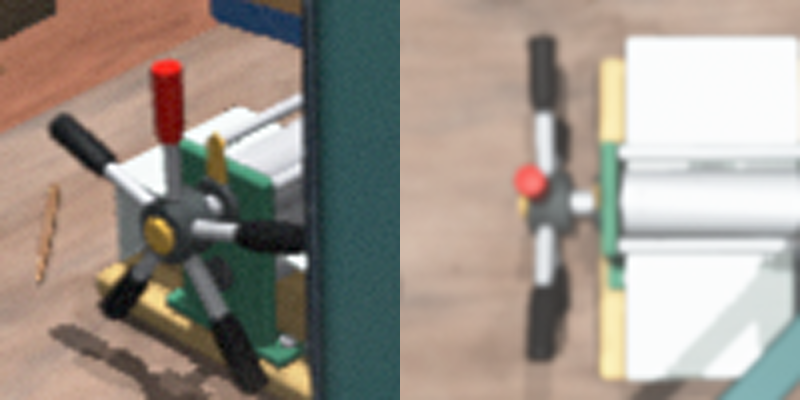

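Red (crop (167,65)) now stands upright behind the axle line with the pointer at (215,150), and the roller hasn't moved. One last numeric check against the two symmetric black spokes from above.

Run:
```python
from h import *
t=cams.read_camera("top");b=t["color"].astype(int);c0=t["world_from_camera"][2,3]
def w(c,r,z):
    K=t["intrinsics"];T=t["world_from_camera"];v=T[:3,:3]@np.array([(c-K[0,2])/K[0,0],-(r-K[1,2])/K[1,1],-1]);o=T[:3,3];return o+v*((z-o[2])/v[2])
m=b.max(2)[:,232:239].astype(float)
col=np.sort(m,1)[:,:4].mean(1)
print([int(x) for x in col[168:262]])
R=red(t);R[:195]=0;R[225:]=0;R[:,:222]=0;R[:,245:]=0;X=np.argwhere(R);print(X.min(0),X.max(0),X.mean(0),w(X[:,1].mean(),X[:,0].mean(),.24))
for r in(173.5,174.5,254,255):print(r,w(235.5,r,.165))
# feed/base ends & cheek centre
q=cams.outline_of("hub",t)
```

```text
[168, 170, 172, 172, 165, 142, 101, 77, 73, 74, 75, 74, 75, 74, 74, 73, 72, 72, 72, 72, 72, 72, 71, 76, 105, 145, 165, 170, 172, 173, 174, 174, 174, 175, 174, 175, 177, 181, 198, 195, 173, 156, 148, 139, 120, 104, 99, 95, 98, 106, 105, 101, 102, 110, 127, 148, 165, 174, 174, 174, 174, 174, 173, 169, 163, 157, 151, 140, 104, 69, 63, 63, 65, 64, 64, 64, 65, 65, 65, 64, 65, 64, 64, 65, 66, 68, 79, 118, 156, 169, 170, 173, 174, 174]
[207 229] [213 235] [210.         232.02777778] [ 0.55201675 -0.12180369  0.24      ]
173.5 [ 0.65988015 -0.12546615  0.165     ]
174.5 [ 0.65714171 -0.12541876  0.165     ]
254 [ 0.44359262 -0.12172312  0.165     ]
255 [ 0.44095774 -0.12167753  0.165     ]
```

```bash
python3 -c "
from bench import ctrl;print(ctrl.sign_off())"
```

```text
the job is handed in; nothing more can be done
None
```

The red spoke now points straight up in line with the brass pointer, to within about 1° by my camera measurements. The hand is clear, I saw no shift of the slab roller, and the job is handed in at about 14 s of the 58 s allowed.

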